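# Lock the sander's swing rest with its clevis pin

### The job

Swing the drum sander's aluminium work rest by its black knob until its end is fully home in the steel fork. Then take the steel-headed pin from the wooden rack and push it down through the fork and the rest, past the spring catch, until its head sits flush on the fork; let go of it. Leave the red-headed pin, the sanding block, the wood blank and the jar where they are.

Things in the scene. Friction and masses are not known exactly. Their poses are not given: they have to be found in the camera images.
- sander: Fixed drum sander on a dark green base plate 12 mm thick that spans x -50..170, y -160..160 mm in its frame. Origin on the table plane, midway between fork hole (0, -110) and rest hinge (0, 110). Brown abrasive drum (diameter 70 mm, top at 110 mm) at (105, 0); maroon switch box 50 x 70 mm, up to 53 mm high, at (135, 115). At yaw 0 the drum is away from the robot
- fork_top (a point): Centre of the hole's mouth on top of the steel fork, 70 mm above the table. Fork: two level plates 44 x 44 mm, at heights 60-70 and 30-42 mm, open to the sander's -x, 14 mm web on the +x side, vertical through holes of diameter 14 mm. A spring ball in the lower hole presses on the pin from the side: pushing past it takes 8 to 18 N, more than the pin's weight
- rest_hinge (a point): Point on the vertical hinge axis of the work rest, at the height of the rest's upper face (58 mm), 220 mm from the fork hole
- rest (a joint): Swing angle of the work rest (rad): 0 = against its stop, its end home in the fork with the holes aligned; grows to 1.1 as the end swings out to the sander's -x side (clockwise from above). It stays where it is left (light friction)
- rest_knob (a point): Centre of the top of the black knob on the rest: upright cylinder, diameter 22 mm, at heights 64-96 mm, 130 mm from the hinge axis. The rest itself is an aluminium bar 36 mm wide, 14 mm thick, at heights 44-58 mm
- lug_hole (a point): Centre of the upper mouth of the hole (diameter 14 mm) in the end (lug) of the rest, height 58 mm, 220 mm from the hinge axis
- rack: Fixed wooden block 56 x 116 x 52 mm, origin at the centre of its underside, long side along its y; two holes of diameter 15 mm at y -30 and +30 mm hold the two pins upright, heads resting on its top (height 52 mm)
- pin: The steel-headed pin (100 g): origin at the centre of the underside of its head, z up along its axis. Head a bare steel cylinder, diameter 24 mm (27 mm at its foot), 22 mm tall, above the origin; shank diameter 12 mm, 48 mm long, below it, the last 8 mm tapering to 5 mm. It stands in either hole of the rack
- pin_tip (a point): Lower end of the steel-headed pin's shank, 48 mm below the underside of its head
- red_pin: Bystander in the rack's other hole: the same shape with a red head, shank only 30 mm. Origin at the underside of its head
- sanding_block: Bystander: cork sanding block 100 x 60 x 30 mm on the table, origin at the centre of its underside
- blank: Bystander: flat strip of pale wood 240 x 26 x 10 mm on the table, long along its x, origin at the centre of its underside
- wax_jar: Bystander: closed jar, diameter 64 mm, 75 mm tall, origin at the centre of its underside

How it is judged:
By the outcome, as a careful person would: the job done as asked, in the order asked, and still so for the second after the job is handed in, with the robot touching nothing.
It also fails if it takes over 58 s, if anything falls off the work surface, if the arm or the gripper's body presses on something with over 40 N, if the wrist force passes 120 N, or if a joint passes its speed limit or range.

### The arm

A 6-joint arm with a two-finger parallel gripper is mounted at the origin on the work surface. World frame = base frame: x ahead of the robot, y to its left, z up, the work surface at z = 0. Lengths are in mm, angles in rad, forces in N, time in s.
With the tool pointing down it reaches from about 275 to 750 mm from the base axis. Payload 10.2 kg.
Tool frame: the origin (TCP) lies between the finger pads; the fingertips stand 22 mm ahead of it and the grasp point (between the pads) lies 3 mm ahead of it (ctrl.nose_length is the distance from the TCP to the fingertips, in mm); y points along the fingers, z is the direction in which the jaws open and shut, and the axes are right-handed (so a half turn about y gives the same grasp; the last joint's range is limited). The gripper opens to 85 mm and grips with 20 to 120 N. Pads are 22 mm wide; open, the fingers measure 114 mm over their backs; the gripper's body (76 mm by 85 mm) begins 54 mm behind the grasp point. The pads swing forward as they close: fully open they stand 13 mm farther back than shut.
Start: joints at [1.008, 0.313, 1.498, -0, 1.331, -0.223], TCP at [174.995, 494.983, 253.294] pointing down, gripper open.
Joint ranges: [-2.94, 2.94], [-0.97, 2.17], [0.19, 2.56], [-1.23, 4.37], [0.02, 3.11], [-2.88, 2.88]. Speed limits (rad/s): [2.39, 2.39, 3.01, 3.14, 3.14, 3.14].

### API

Orientations are given as a unit quaternion [w, x, y, z].
In Python, from rig import ctrl, eyes, models gives the robot as it stands.
- The arm moves only by the shell command python3 -m crank 'ROWS' [FORCE]. ROWS is JSON, a list of rows, each an object with "dp": the shift along the tool's x, y, z in mm, a list of three; "roll": the turn about the tool's y in rad; "gripper": the closure in counts, from 0 (fully open) to 255 (shut). A call has 1 to 10 rows; each row is the pose to reach, as a shift and turn from the pose commanded when the call began, along the tool's axes at that moment; what a row does not reach only later rows make up. A row lasts 1/12 s, in which the tool goes at most 41.7 mm and 7.16 degrees, less where a joint would pass 70% of its speed; a pose out of reach is approached as far as the arm can. A call with a gripper value outside its range is refused whole. The fingers move at their own pace and stop on an object; FORCE is the grip in N (left out, the last holds). Time passes only in rows, so rows that repeat a pose let the fingers close. It gives the time, the measured TCP pose, the force and the opening at its end, in the units of the state.
- ctrl.sense(): the state, without advancing time (a new reading comes with each control period).
- eyes.capture(name): name is "side" or "top" or "wrist"; returns a dict with "color" (400x640x3 uint8, red, green, blue), "fx", "fy", "cx", "cy" (pixels), "R" (3x3) and "t" (3): a world point X has camera coordinates R X + t. Camera axes: x right, y down, z forward; pixel columns grow to the right and rows downward; lengths in mm; the calibration is good to about 2 mm. The wrist camera is an equidistant fisheye: a pixel r from the principal point sees the ray r / f radians off the axis. A picture is of the moment at which its call begins. There is no depth.
- ctrl.finish_job(): hands the job in, once; it reports no verdict.
Trained networks look in a picture, given as the dict that the camera call returned (one of the last four; its "shot" number tells which), for a name from the list of things; names that differ only in an ending like _2 or _b are one class to them, and where a whole thing is asked for, a point or a joint stands for the part that bears it (a point fixed in the world has none). Each returns a list of dicts, best first, with "confidence" (0 to 1); they miss things now and then, are a little off and sometimes report something else, mostly with a low value. They report only what shows in the picture. A call takes as long as a camera call.
- models.spot_in(picture, label): "extent" ([centre column, centre row, width, height] in pixels, round what is visible of it).
- models.spot_point(picture, label): "centre" ([column, row] in pixels: a listed point, or the origin of a listed thing).
The state is a dict: "time_s": time; "joints": joint angles; "dq": joint speeds; "tau": joint torques, N m; "eef_pos": TCP position; "ee_rot": TCP orientation; "force": force on the tool from outside, world axes, zero at the start; "wrist_torque": the same for the moment, N m; "grip_width": opening from 0.0 (shut) to 1.0 (fully open).
Only numpy, scipy, OpenCV 4.12 (cv2) and the standard library are available. Lean on these libraries where they do the work, as an engineer would, in place of code of your own. Each camera call takes 0.05 s, during which the arm holds its last target. There are 200 camera calls.

## Working session

There is one attempt and no reset: what is moved stays moved. The work goes in short steps, Python scripts to look and compute and a shell command to move; the robot and the scene stay as the last step left them, time stands still between calls to the robot, and variables do not carry over. Pictures are saved under pics/ and viewed, about 8 in all and at most 12, crops included, and the job is handed in when it is done.

```bash
ls; mkdir -p pics; cat > h.py <<'E'
import numpy as np, cv2
from rig import ctrl, eyes, models
from scipy.spatial.transform import Rotation as Ro
def ray(p,uv):
    u,v=uv
    if p.get('fish'):
        a=np.array([(u-p['cx'])/p['fx'],(v-p['cy'])/p['fy']]);r=np.linalg.norm(a)+1e-9
        d=np.array([*(a/r*np.sin(r)),np.cos(r)])
    else: d=np.array([(u-p['cx'])/p['fx'],(v-p['cy'])/p['fy'],1])
    R=np.array(p['R']);t=np.array(p['t'])
    return -R.T@t, R.T@d
def at_z(p,uv,z):
    c,d=ray(p,uv); return c+d*(z-c[2])/d[2]
def cap(n):
    p=eyes.capture(n); p['fish']=(n=='wrist'); return p
def save(p,f): cv2.imwrite(f'pics/{f}.png',p['color'][:,:,::-1])
def toolR(s):
    q=s['ee_rot']; return Ro.from_quat([q[1],q[2],q[3],q[0]]).as_matrix()
E
python3 - <<'E'
from h import *
s=ctrl.sense(); print(s['eef_pos'],s['ee_rot'],toolR(s).round(3).tolist(),s['force'])
hs=dict(sander=0,fork_top=70,rest_hinge=58,rest_knob=96,lug_hole=58,rack=0,pin=52,red_pin=52,sanding_block=0,blank=0,wax_jar=0)
for n in ('top','side'):
    p=cap(n); save(p,n+'0')
    for k,z in hs.items():
        r=models.spot_point(p,k)[:2]
        print(n,k,[(round(x['confidence'],2),np.round(x['centre']).tolist(),at_z(p,x['centre'],z).round(0)[:2].tolist()) for x in r])
E
```

```text
pics
[174.87528645 494.77710126 252.75410428] [-0.69651264  0.69733664 -0.11972666  0.1194038 ] [[0.943, -0.001, 0.333], [-0.333, -0.001, 0.943], [-0.0, -1.0, -0.001]] [ 0.98861829 -0.37984962 -0.63588737]
top sander [(0.55, [323.0, 201.0], [615.0, 48.0])]
top fork_top [(0.66, [360.0, 197.0], [613.0, -70.0])]
top rest_hinge [(0.88, [291.0, 198.0], [617.0, 149.0]), (0.22, [192.0, 218.0], [560.0, 464.0])]
top rest_knob [(0.63, [326.0, 216.0], [553.0, 42.0]), (0.55, [441.0, 158.0], [724.0, -323.0])]
top lug_hole [(0.74, [353.0, 228.0], [517.0, -43.0])]
top rack [(0.77, [439.0, 246.0], [457.0, -328.0])]
top pin [(0.5, [435.0, 243.0], [464.0, -301.0])]
top red_pin [(0.58, [457.0, 242.0], [462.0, -370.0]), (0.15, [291.0, 199.0], [614.0, 150.0])]
top sanding_block [(0.82, [439.0, 164.0], [728.0, -344.0])]
top blank [(0.68, [223.0, 220.0], [559.0, 376.0])]
top wax_jar [(0.77, [193.0, 218.0], [568.0, 475.0])]
side sander [(0.84, [341.0, 229.0], [613.0, 36.0])]
side fork_top [(0.56, [365.0, 229.0], [626.0, -62.0])]
side rest_hinge [(0.65, [322.0, 197.0], [617.0, 152.0])]
side rest_knob [(0.58, [327.0, 215.0], [551.0, 35.0]), (0.31, [265.0, 177.0], [495.0, 323.0])]
side lug_hole [(0.58, [332.0, 244.0], [513.0, -43.0])]
side rack [(0.65, [385.0, 338.0], [458.0, -336.0])]
side pin [(0.53, [380.0, 316.0], [465.0, -302.0])]
side red_pin [(0.64, [396.0, 336.0], [458.0, -365.0])]
side sanding_block [(0.76, [463.0, 289.0], [743.0, -358.0])]
side blank [(0.81, [274.0, 183.0], [558.0, 383.0]), (0.74, [461.0, 288.0], [740.0, -352.0])]
side wax_jar [(0.57, [264.0, 174.0], [559.0, 459.0])]
```

```bash
python3 -c "
import cv2,numpy as np
a=cv2.imread('pics/top0.png');b=cv2.imread('pics/side0.png')
cv2.imwrite('pics/both0.png',cv2.resize(np.vstack([a,b]),(480,600)))"
```

```text
(no output)
```

View pics/top0.png

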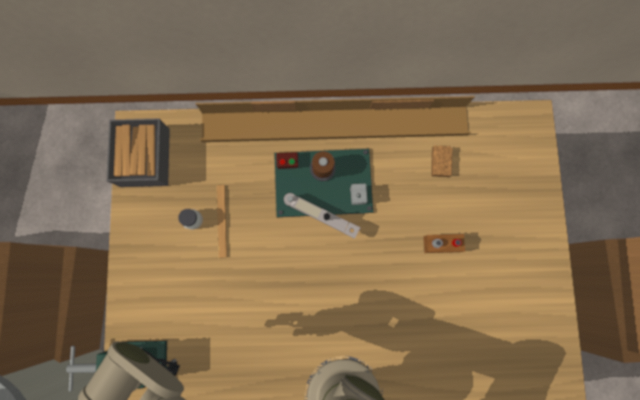

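View pics/side0.png

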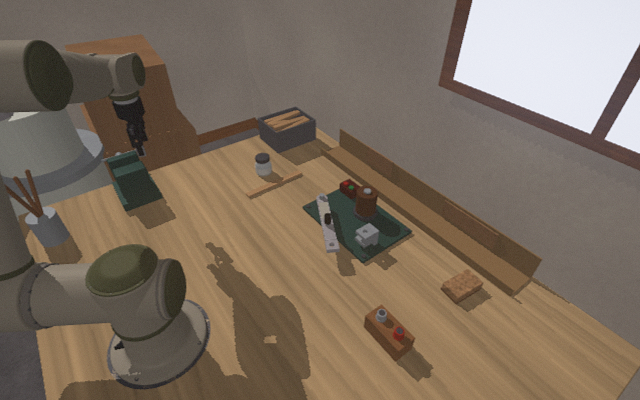

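The top view agrees with the networks: knob at (326,216), fork at (360,197), lug at (353,228), steel pin at (437,243) on the left of the rack and red pin at (457,242) on the right. Both cameras agree to about 1 cm. The rest is roughly 0.49 rad open. I'm moving to the robot side of the knob with the jaws turned along world x and shut.

```bash
python3 -m crank '[{"dp":[457,0,-319],"roll":1.23,"gripper":255},{"dp":[457,0,-319],"roll":1.23,"gripper":255},{"dp":[457,0,-319],"roll":1.23,"gripper":255},{"dp":[457,0,-319],"roll":1.23,"gripper":255},{"dp":[457,0,-319],"roll":1.23,"gripper":255},{"dp":[457,0,-319],"roll":1.23,"gripper":255},{"dp":[457,0,-319],"roll":1.23,"gripper":255},{"dp":[457,0,-319],"roll":1.23,"gripper":255},{"dp":[457,0,-319],"roll":1.23,"gripper":255},{"dp":[457,0,-319],"roll":1.23,"gripper":255}]' 40; python3 -c "
from h import *
s=ctrl.sense(); print(s['eef_pos'],toolR(s).round(3).tolist(),s['joints'],ctrl.nose_length)"
```

```text
time_s: 2.03
eef_pos: [418.4, 154.3, 253.6]
ee_rot: [-0.499, 0.498, -0.501, 0.502]
force: [2.0, 0.7, 0.1]
grip_width: 0.003
[418.43955871 154.29160614 253.5687769 ] [[-0.005, 0.001, 1.0], [-1.0, 0.0, -0.005], [-0.0, -1.0, 0.001]] [8.93972065e-02 1.36889496e-01 1.71901100e+00 8.02208062e-05
 1.28498350e+00 9.48329809e-02] 22.0
```

```bash
python3 -m crank '[{"dp":[112,0,77],"roll":0,"gripper":255},{"dp":[112,0,77],"roll":0,"gripper":255},{"dp":[112,0,77],"roll":0,"gripper":255},{"dp":[112,0,77],"roll":0,"gripper":255},{"dp":[112,0,77],"roll":0,"gripper":255}]'; python3 - <<'E'
from h import *
for n in ('wrist','top'):
    p=cap(n); save(p,n+'1')
    for k,z in dict(fork_top=70,rest_hinge=58,rest_knob=96,lug_hole=58,pin=52,red_pin=52,sander=0,rack=0).items():
        r=models.spot_point(p,k)[:2]
        print(n,k,[(round(x['confidence'],2),np.round(x['centre'],1).tolist(),at_z(p,x['centre'],z).round(1)[:2].tolist()) for x in r])
E
```

```text
time_s: 2.45
eef_pos: [495.8, 42.0, 252.8]
ee_rot: [0.499, -0.499, 0.501, -0.501]
force: [0.3, 0.4, 0.3]
grip_width: -0.0
wrist fork_top [(0.88, [420.5, 273.4], [618.9, -65.5])]
wrist rest_hinge [(0.97, [433.2, 75.2], [620.0, 156.9])]
wrist rest_knob [(0.94, [376.2, 192.7], [553.2, 39.4])]
wrist lug_hole [(0.73, [329.5, 250.6], [511.8, -38.3])]
wrist pin []
wrist red_pin []
wrist sander []
wrist rack []
top fork_top [(0.98, [359.4, 193.2], [624.5, -67.1])]
top rest_hinge []
top rest_knob []
top lug_hole []
top pin [(0.55, [221.4, 215.7], [566.9, 371.7]), (0.49, [436.5, 240.3], [471.0, -305.0])]
top red_pin [(0.65, [438.9, 165.2], [712.7, -329.4]), (0.53, [457.8, 242.1], [463.5, -371.5])]
top sander [(0.85, [326.9, 200.4], [615.8, 33.9])]
top rack [(0.59, [439.7, 243.5], [463.8, -329.1])]
```

View pics/wrist1.png

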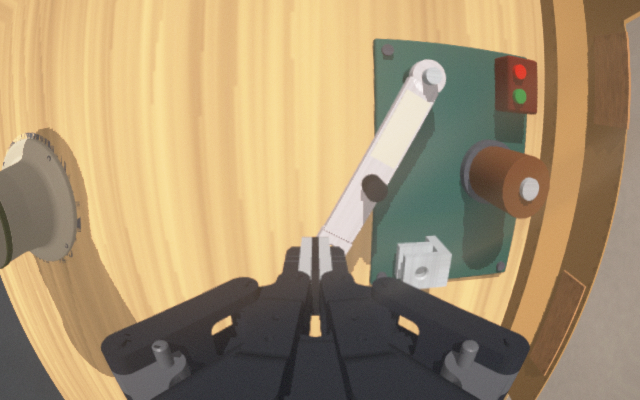

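The wrist view shows the rest swung out, knob at (375,188), fork at (421,270) and hinge at (432,76). Fork to hinge measures 221 mm against 220 expected. Next I descend beside the knob, then push.

```bash
python3 -m crank '[{"dp":[2,80,10],"roll":0,"gripper":255},{"dp":[2,161,14],"roll":0,"gripper":255},{"dp":[2,161,14],"roll":0,"gripper":255},{"dp":[2,161,14],"roll":0,"gripper":255},{"dp":[2,161,14],"roll":0,"gripper":255},{"dp":[2,161,14],"roll":0,"gripper":255}]'; python3 -m crank '[{"dp":[3,0,15],"roll":0,"gripper":255},{"dp":[6,0,26],"roll":0,"gripper":255},{"dp":[10,0,37],"roll":0,"gripper":255},{"dp":[12,0,48],"roll":0,"gripper":255},{"dp":[14,0,58],"roll":0,"gripper":255},{"dp":[15,0,66],"roll":0,"gripper":255},{"dp":[15,0,72],"roll":0,"gripper":255},{"dp":[15,0,76],"roll":0,"gripper":255},{"dp":[15,0,76],"roll":0,"gripper":255}]'
```

```text
time_s: 3.85
eef_pos: [508.4, 42.4, 92.1]
ee_rot: [-0.5, 0.501, -0.501, 0.499]
force: [0.5, -0.2, 1.5]
grip_width: 0.001
time_s: 4.6
eef_pos: [585.8, 27.4, 94.0]
ee_rot: [0.501, -0.5, 0.499, -0.501]
force: [1.1, -0.5, -0.6]
grip_width: 0.004
```

```bash
python3 -m crank '[{"dp":[1,1,3],"roll":0,"gripper":255},{"dp":[1,1,6],"roll":0,"gripper":255},{"dp":[1,1,8],"roll":0,"gripper":255},{"dp":[1,1,8],"roll":0,"gripper":255}]'; python3 - <<'E'
from h import *
p=cap('wrist'); save(p,'wrist2')
for k,z in dict(fork_top=70,rest_hinge=58,rest_knob=96,lug_hole=58).items():
    r=models.spot_point(p,k)[:2]
    print(k,[(round(x['confidence'],2),np.round(x['centre'],1).tolist(),at_z(p,x['centre'],z).round(1)[:2].tolist()) for x in r])
E
```

```text
time_s: 4.93
eef_pos: [593.1, 26.4, 91.4]
ee_rot: [0.5, -0.5, 0.5, -0.5]
force: [0.1, -0.4, 0.1]
grip_width: 0.001
fork_top []
rest_hinge [(0.93, [361.8, 5.1], [616.2, 154.4])]
rest_knob [(0.73, [370.6, 286.4], [617.5, 24.7])]
lug_hole []
```

```bash
python3 -m crank '[{"dp":[0,0,2],"roll":0,"gripper":255},{"dp":[0,0,4],"roll":0,"gripper":255},{"dp":[0,0,4],"roll":0,"gripper":255}]'; python3 -m crank '[{"dp":[0,0,2],"roll":0,"gripper":255},{"dp":[0,0,4],"roll":0,"gripper":255},{"dp":[0,0,4],"roll":0,"gripper":255}]'
```

```text
time_s: 5.43
eef_pos: [594.0, 26.5, 91.1]
ee_rot: [-0.498, 0.503, -0.502, 0.497]
force: [-19.0, -1.4, 10.9]
grip_width: -0.001
time_s: 5.68
eef_pos: [594.4, 26.5, 91.1]
ee_rot: [-0.496, 0.505, -0.504, 0.495]
force: [-43.2, -3.8, 26.1]
grip_width: -0.005
```

View pics/wrist2.png

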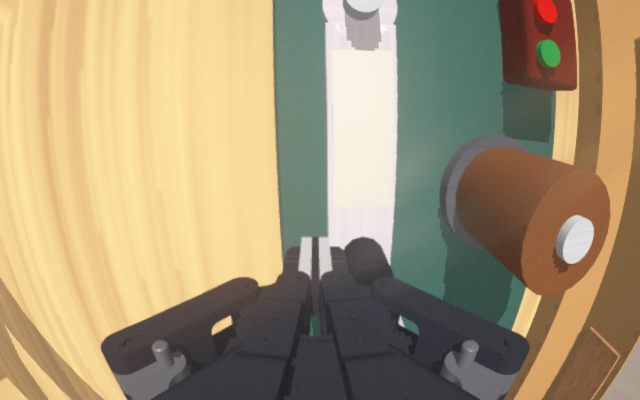

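Position stalled at x = 594 while the force climbed to 43 N, so the rest is on its stop. The view shows it straight along y. I'm backing off and going up to view the fork.

```bash
python3 -m crank '[{"dp":[0,0,-20],"roll":0,"gripper":255},{"dp":[0,0,-35],"roll":0,"gripper":255},{"dp":[0,40,-40],"roll":0,"gripper":255},{"dp":[0,-80,-40],"roll":0,"gripper":200},{"dp":[60,-160,-40],"roll":0,"gripper":100},{"dp":[110,-160,-40],"roll":0,"gripper":0},{"dp":[110,-160,-40],"roll":0,"gripper":0},{"dp":[110,-160,-40],"roll":0,"gripper":0},{"dp":[110,-160,-40],"roll":0,"gripper":0}]'
```

```text
time_s: 6.43
eef_pos: [561.2, -85.8, 254.8]
ee_rot: [-0.5, 0.5, -0.499, 0.501]
force: [0.2, -0.1, 0.4]
grip_width: 0.849
```

I mistyped the sign in row 3, which dipped the tool briefly in free space beside the rest. It touched nothing. Checking the fork and the rest now.

```bash
python3 - <<'E'
from h import *
s=ctrl.sense();print(s['eef_pos'])
p=cap('wrist'); save(p,'wrist3')
for k,z in dict(fork_top=70,rest_hinge=58,rest_knob=96,lug_hole=58,pin=52,red_pin=52).items():
    r=models.spot_point(p,k)[:2]
    print(k,[(round(x['confidence'],2),np.round(x['centre'],1).tolist(),at_z(p,x['centre'],z).round(1)[:2].tolist()) for x in r])
f=[x['centre'] for x in models.spot_point(p,'fork_top')][:1]
if f:
    u,v=map(int,f[0]); c=p['color'][max(0,v-60):v+60,u-80:u+80,::-1]; cv2.imwrite('pics/fork3.png',cv2.resize(c,None,fx=5,fy=5,interpolation=2))
E
```

```text
[561.20592218 -85.75878751 254.76951395]
fork_top [(0.65, [371.9, 163.6], [619.3, -65.7])]
rest_hinge []
rest_knob [(0.87, [378.5, 71.1], [618.7, 24.1])]
lug_hole [(0.62, [370.3, 162.9], [619.9, -67.1])]
pin [(0.45, [242.1, 336.6], [460.9, -306.7])]
red_pin []
```

View pics/fork3.png

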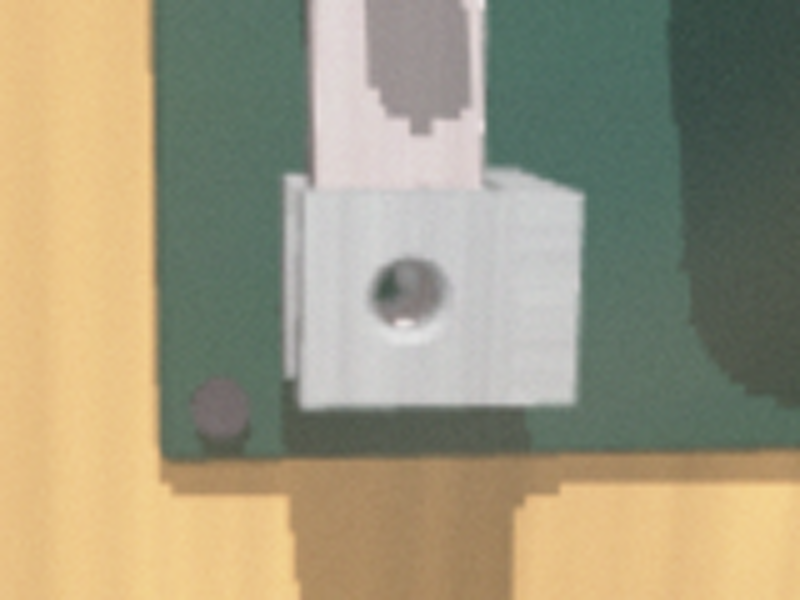

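The end sits in the fork, and the fork hole at crop (409,292) shows through the rest with the green base visible, so the holes are aligned. Fork hole ≈ (619,-65.7). Now over to the pin.

```bash
python3 -m crank '[{"dp":[219,0,-98],"roll":0,"gripper":0},{"dp":[219,0,-98],"roll":0,"gripper":0},{"dp":[219,0,-98],"roll":0,"gripper":0},{"dp":[219,0,-98],"roll":0,"gripper":0},{"dp":[219,0,-98],"roll":0,"gripper":0},{"dp":[219,0,-98],"roll":0,"gripper":0},{"dp":[219,0,-98],"roll":0,"gripper":0}]'; python3 - <<'E'
from h import *
s=ctrl.sense();print(s['eef_pos'],toolR(s).round(3).tolist())
p=cap('wrist'); save(p,'wrist4')
for k,z in dict(pin=52,red_pin=52,rack=0,fork_top=70).items():
    r=models.spot_point(p,k)[:2]
    print(k,[(round(x['confidence'],2),np.round(x['centre'],1).tolist(),at_z(p,x['centre'],z).round(1)[:2].tolist()) for x in r])
E
```

```text
time_s: 7.42
eef_pos: [460.9, -306.7, 250.3]
ee_rot: [0.499, -0.5, 0.501, -0.5]
force: [0.4, 0.2, 0.6]
grip_width: 1.003
[ 460.91478042 -306.67552034  250.26133179] [[-0.003, -0.002, 1.0], [-1.0, -0.0, -0.003], [0.0, -1.0, -0.002]]
pin [(0.58, [316.8, 175.6], [462.5, -301.7])]
red_pin [(0.95, [314.5, 230.3], [459.8, -363.5])]
rack [(0.93, [318.0, 188.8], [464.2, -329.4])]
fork_top []
```

View pics/wrist4.png

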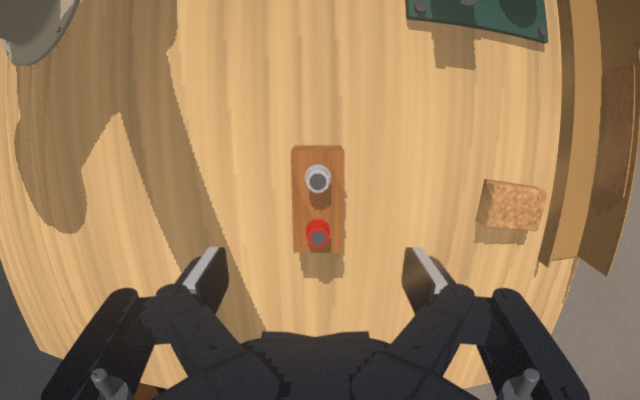

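```bash
python3 - <<'E'
from h import *
p=cap('wrist'); c,_=ray(p,(320,200)); print('cam',c.round(1))
g=p['color'][140:260,280:360,::-1]; cv2.imwrite('pics/pin4.png',cv2.resize(g,None,fx=5,fy=5,interpolation=2))
for uv in ((318,181),(318,238)): print(uv,at_z(p,uv,74).round(1))
E
```

```text
cam [ 463.2 -229.   371.5]
(318, 181) [ 466.6 -297.3   74. ]
(318, 238) [ 466.9 -358.2   74. ]
```

View pics/pin4.png

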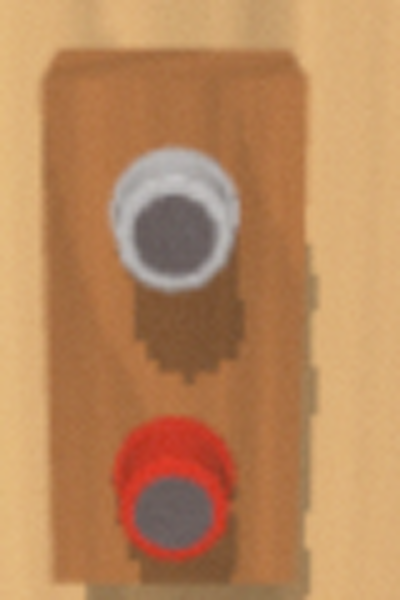

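Crop: steel head top centre at full-image (314.8,187), red at (314.8,241.5). That puts the pin at about (463,-303.5), 59 mm from the red one (60 expected). Now descending and gripping.

```bash
python3 -m crank '[{"dp":[-3.5,40,2],"roll":0,"gripper":0},{"dp":[-3.5,80,2],"roll":0,"gripper":0},{"dp":[-3.5,120,2],"roll":0,"gripper":0},{"dp":[-3.5,150,2],"roll":0,"gripper":0},{"dp":[-3.5,165,2],"roll":0,"gripper":0},{"dp":[-3.5,173,2],"roll":0,"gripper":0},{"dp":[-3.5,173,2],"roll":0,"gripper":0},{"dp":[-3.5,173,2],"roll":0,"gripper":0}]'; python3 -m crank '[{"dp":[0,0,0],"roll":0,"gripper":255},{"dp":[0,0,0],"roll":0,"gripper":255},{"dp":[0,0,0],"roll":0,"gripper":255},{"dp":[0,0,0],"roll":0,"gripper":255},{"dp":[0,0,0],"roll":0,"gripper":255},{"dp":[0,0,0],"roll":0,"gripper":255},{"dp":[0,0,0],"roll":0,"gripper":255},{"dp":[0,0,0],"roll":0,"gripper":255}]' 80
```

```text
time_s: 8.38
eef_pos: [465.8, -299.1, 79.2]
ee_rot: [0.5, -0.5, 0.499, -0.5]
force: [0.5, 0.2, 0.9]
grip_width: 1.0
time_s: 9.05
eef_pos: [465.0, -299.4, 79.0]
ee_rot: [-0.5, 0.5, -0.5, 0.5]
force: [-3.2, 0.7, 6.3]
grip_width: 0.246
```

```bash
python3 -m crank '[{"dp":[0,-15,0],"roll":0,"gripper":255},{"dp":[0,-40,0],"roll":0,"gripper":255},{"dp":[0,-75,0],"roll":0,"gripper":255},{"dp":[0,-110,0],"roll":0,"gripper":255},{"dp":[0,-120,0],"roll":0,"gripper":255},{"dp":[0,-120,0],"roll":0,"gripper":255},{"dp":[0,-120,0],"roll":0,"gripper":255}]'; python3 - <<'E'
from h import *
s=ctrl.sense();print(s['eef_pos'],s['grip_width'])
p=cap('wrist'); q=cap('side')
for n,i in(('w',p),('s',q)):
  for k in ('pin','pin_tip'):
    r=models.spot_point(i,k)[:2]
    print(n,k,[(round(x['confidence'],2),np.round(x['centre'],1).tolist(),at_z(i,x['centre'],s['eef_pos'][2]-(25 if k=='pin' else 73)).round(1).tolist()) for x in r])
cv2.imwrite('pics/w5.png',cv2.resize(p['color'][180:300,240:400,::-1],None,fx=5,fy=5,interpolation=2))
E
```

```text
time_s: 9.63
eef_pos: [464.8, -299.0, 197.4]
ee_rot: [-0.5, 0.5, -0.5, 0.499]
force: [-1.0, -0.1, -1.9]
grip_width: 0.242
[ 464.81372171 -298.96010697  197.36706923] 0.24155633148288716
w pin [(0.91, [315.3, 261.1], [464.8, -303.1, 172.4])]
w pin_tip [(0.61, [312.4, 229.3], [462.9, -304.2, 124.4])]
s pin [(0.66, [383.0, 289.2], [454.5, -303.8, 172.4])]
s pin_tip [(0.5, [382.8, 301.3], [459.0, -306.3, 124.4])]
```

View pics/w5.png

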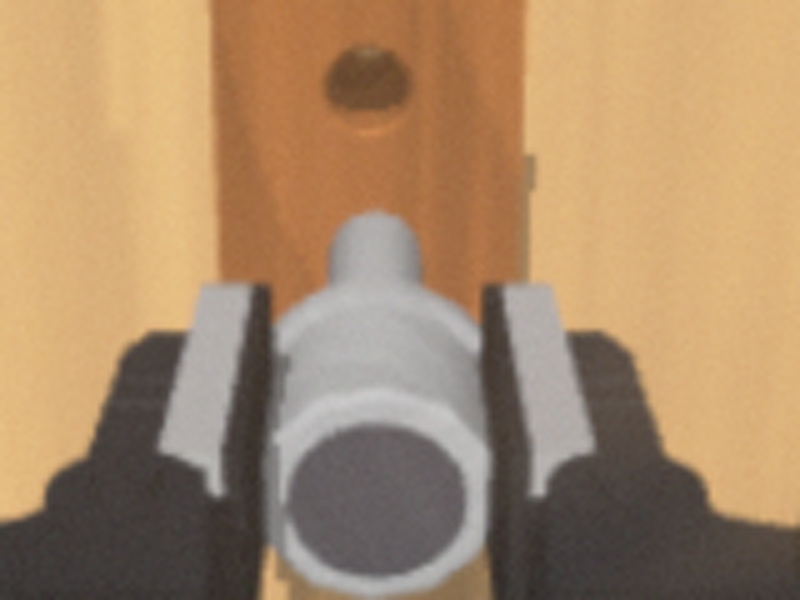

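The pin is held upright between the pads, head top at crop (377,500) and tip at (376,215), with the rack hole empty behind it. Its axis is about 4 mm toward -y from the TCP. I'm carrying it to above the fork.

```bash
python3 -m crank '[{"dp":[-30,0,20],"roll":0,"gripper":255},{"dp":[-60,0,39],"roll":0,"gripper":255},{"dp":[-90,0,59],"roll":0,"gripper":255},{"dp":[-120,0,78],"roll":0,"gripper":255},{"dp":[-150,0,98],"roll":0,"gripper":255},{"dp":[-180,0,118],"roll":0,"gripper":255},{"dp":[-210,0,137],"roll":0,"gripper":255},{"dp":[-228,0,150],"roll":0,"gripper":255},{"dp":[-237,0,155],"roll":0,"gripper":255},{"dp":[-237,0,155],"roll":0,"gripper":255}]' 80; python3 -m crank '[{"dp":[0,15,0],"roll":0,"gripper":255},{"dp":[0,32,0],"roll":0,"gripper":255},{"dp":[0,32,0],"roll":0,"gripper":255},{"dp":[0,32,0],"roll":0,"gripper":255}]'; python3 - <<'E'
from h import *
s=ctrl.sense();print(s['eef_pos'],s['grip_width'],toolR(s).round(3).tolist())
p=cap('wrist'); z=s['eef_pos'][2]
for k,h in dict(pin_tip=z-75,pin=z-27,fork_top=70).items():
    r=models.spot_point(p,k)[:2]
    print(k,[(round(x['confidence'],2),np.round(x['centre'],1).tolist(),at_z(p,x['centre'],h).round(1).tolist()) for x in r])
cv2.imwrite('pics/w6.png',cv2.resize(p['color'][180:300,240:400,::-1],None,fx=5,fy=5,interpolation=2))
E
```

```text
time_s: 10.77
eef_pos: [620.3, -60.3, 197.5]
ee_rot: [-0.501, 0.501, -0.499, 0.499]
force: [-0.4, 0.8, -1.4]
grip_width: 0.246
time_s: 11.1
eef_pos: [619.1, -63.2, 165.9]
ee_rot: [0.5, -0.5, 0.501, -0.5]
force: [-0.5, -0.6, -0.7]
grip_width: 0.242
[619.12025012 -63.15683732 165.87492998] 0.24214367161077424 [[-0.0, -0.002, 1.0], [-1.0, 0.0, -0.0], [-0.0, -1.0, -0.002]]
pin_tip [(0.66, [312.7, 225.8], [617.3, -66.7, 90.9])]
pin [(0.62, [313.5, 263.3], [618.1, -69.7, 138.9])]
fork_top [(0.56, [316.9, 212.0], [620.2, -63.9, 70.0])]
```

View pics/w6.png

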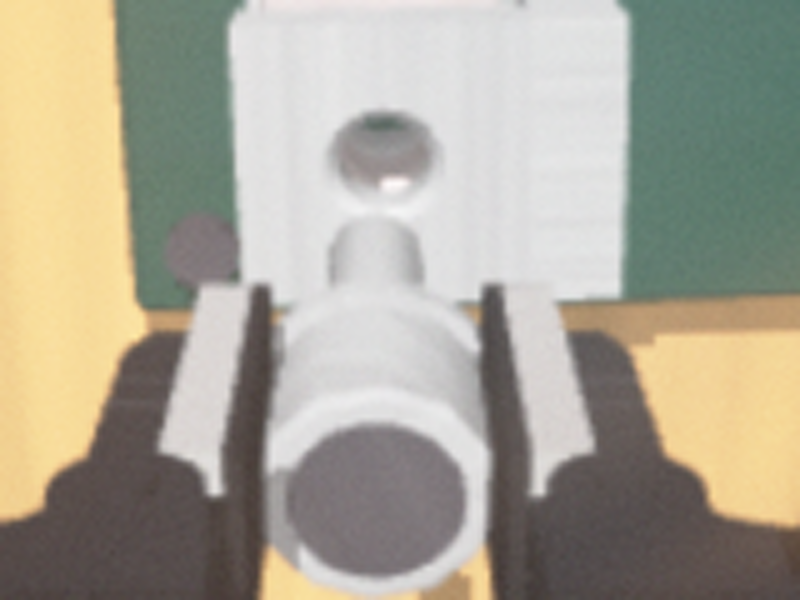

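The hole is at crop (383,157) and the tip at about (376,222). Both put the tip about 1 mm short in x and 2 mm toward -y. Correct and go lower to check again.

```bash
python3 -m crank '[{"dp":[-2,8,1],"roll":0,"gripper":255},{"dp":[-2,15,1],"roll":0,"gripper":255},{"dp":[-2,15,1],"roll":0,"gripper":255},{"dp":[-2,15,1],"roll":0,"gripper":255}]'; python3 - <<'E'
from h import *
s=ctrl.sense();print(s['eef_pos'],s['force'])
p=cap('wrist'); z=s['eef_pos'][2]
for k,h in dict(pin_tip=z-75,pin=z-27,fork_top=70).items():
    r=models.spot_point(p,k)[:2]
    print(k,[(round(x['confidence'],2),np.round(x['centre'],1).tolist(),at_z(p,x['centre'],h).round(1).tolist()) for x in r])
a=p['color'][180:300,260:380,::-1]; b=cap('side'); u=models.spot_point(b,'fork_top'); 
c=b['color'][180:260,320:400,::-1]
cv2.imwrite('pics/w7.png',np.hstack([cv2.resize(a,(400,400),interpolation=2),cv2.resize(c,(400,400),interpolation=2)]))
E
```

```text
time_s: 11.63
eef_pos: [620.6, -59.9, 150.6]
ee_rot: [-0.5, 0.501, -0.5, 0.499]
force: [-0.4, -0.1, -0.8]
grip_width: 0.247
[620.57630963 -59.89362505 150.57589281] [-0.43356795 -0.06836041 -0.76837877]
pin_tip [(0.78, [313.7, 228.1], [619.5, -65.1, 75.6])]
pin [(0.63, [316.0, 257.6], [620.9, -63.0, 123.6])]
fork_top []
```

View pics/w7.png

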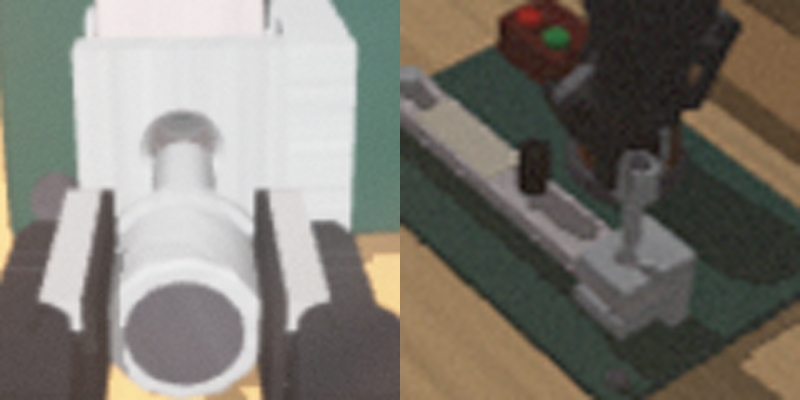

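The tip is over the hole's mouth, at left panel (184,148) against hole (181,~145). It needs about 1 mm toward -y once the descent parallax is included. Inserting gently.

```bash
python3 -m crank '[{"dp":[1.2,4,-0.5],"roll":0,"gripper":255},{"dp":[1.2,8,-0.5],"roll":0,"gripper":255},{"dp":[1.2,12,-0.5],"roll":0,"gripper":255},{"dp":[1.2,15,-0.5],"roll":0,"gripper":255},{"dp":[1.2,15,-0.5],"roll":0,"gripper":255}]' 110; python3 -c "
from h import *
s=ctrl.sense();print(s['eef_pos'],s['force'],s['wrist_torque'])"
```

```text
time_s: 12.35
eef_pos: [620.0, -61.2, 135.3]
ee_rot: [-0.5, 0.501, -0.5, 0.499]
force: [0.1, -0.2, -0.8]
grip_width: 0.231
[619.98303973 -61.15358261 135.27136933] [ 0.06301553 -0.1779195  -0.77058847] [ 0.01076263 -0.05404073  0.02274408]
```

```bash
python3 -m crank '[{"dp":[0,4,0],"roll":0,"gripper":255},{"dp":[0,8,0],"roll":0,"gripper":255},{"dp":[0,12,0],"roll":0,"gripper":255},{"dp":[0,15,0],"roll":0,"gripper":255},{"dp":[0,15,0],"roll":0,"gripper":255}]'
```

```text
time_s: 12.77
eef_pos: [620.0, -61.2, 120.4]
ee_rot: [-0.5, 0.5, -0.5, 0.499]
force: [-0.2, 0.4, -1.1]
grip_width: 0.238
```

```bash
python3 -m crank '[{"dp":[0,3,0],"roll":0,"gripper":255},{"dp":[0,6,0],"roll":0,"gripper":255},{"dp":[0,9,0],"roll":0,"gripper":255},{"dp":[0,11,0],"roll":0,"gripper":255},{"dp":[0,11,0],"roll":0,"gripper":255}]'; python3 -m crank '[{"dp":[0,3,0],"roll":0,"gripper":255},{"dp":[0,6,0],"roll":0,"gripper":255},{"dp":[0,6,0],"roll":0,"gripper":255}]'
```

```text
time_s: 13.18
eef_pos: [620.1, -61.2, 109.7]
ee_rot: [-0.5, 0.5, -0.5, 0.499]
force: [-0.6, -0.3, -1.3]
grip_width: 0.233
time_s: 13.43
eef_pos: [619.9, -61.2, 103.6]
ee_rot: [-0.5, 0.501, -0.5, 0.499]
force: [-3.5, 0.0, -1.3]
grip_width: 0.24
```

```bash
python3 -m crank '[{"dp":[0,2,0],"roll":0,"gripper":255},{"dp":[0,4,0],"roll":0,"gripper":255},{"dp":[0,4,0],"roll":0,"gripper":255}]'; python3 -m crank '[{"dp":[0,2,0],"roll":0,"gripper":255},{"dp":[0,4,0],"roll":0,"gripper":255},{"dp":[0,4,0],"roll":0,"gripper":255}]'
```

```text
time_s: 13.68
eef_pos: [619.6, -61.3, 99.8]
ee_rot: [-0.5, 0.501, -0.5, 0.499]
force: [-5.0, -1.1, 0.7]
grip_width: 0.23
time_s: 13.93
eef_pos: [619.8, -61.4, 97.2]
ee_rot: [-0.5, 0.501, -0.5, 0.499]
force: [-9.1, -0.1, 9.3]
grip_width: 0.237
```

```bash
python3 -m crank '[{"dp":[0,1.5,0],"roll":0,"gripper":255},{"dp":[0,3,0],"roll":0,"gripper":255},{"dp":[0,3,0],"roll":0,"gripper":255}]' 110; python3 - <<'E'
from h import *
s=ctrl.sense();print(s['eef_pos'],s['force'])
p=cap('wrist'); b=cap('side')
a=p['color'][180:300,260:380,::-1]; c=b['color'][190:250,330:390,::-1]
cv2.imwrite('pics/w8.png',np.hstack([cv2.resize(a,(400,400),interpolation=2),cv2.resize(c,(400,400),interpolation=2)]))
E
```

```text
time_s: 14.18
eef_pos: [619.9, -61.4, 97.0]
ee_rot: [-0.5, 0.501, -0.5, 0.5]
force: [-18.7, 2.0, 31.7]
grip_width: 0.234
[619.89650956 -61.40607513  96.98189663] [-18.67559419   2.03090226  31.66954741]
```

View pics/w8.png

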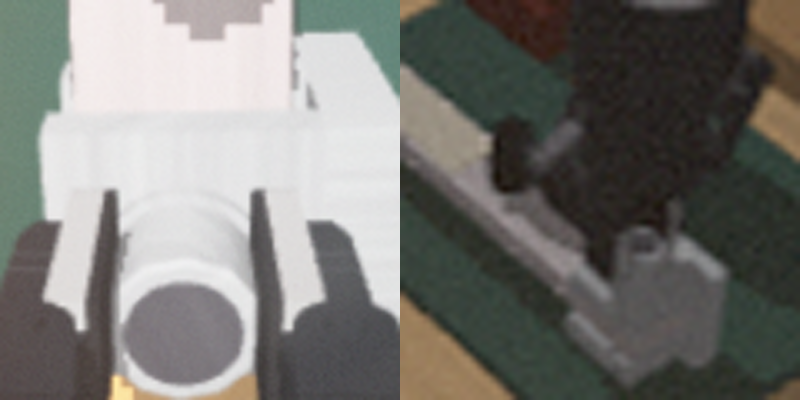

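Head is on the fork in both panels. The TCP stalled at 97.0, the height predicted for a flush head, with 32 N of push and no slip in the jaws. Relieve, release, retreat.

```bash
python3 -m crank '[{"dp":[0,-2.5,-1],"roll":0,"gripper":255},{"dp":[0,-2.5,-1],"roll":0,"gripper":0},{"dp":[0,-2.5,-1],"roll":0,"gripper":0},{"dp":[0,-2.5,-1],"roll":0,"gripper":0},{"dp":[0,-2.5,-1],"roll":0,"gripper":0},{"dp":[0,-2.5,-1],"roll":0,"gripper":0},{"dp":[0,-2.5,-1],"roll":0,"gripper":0},{"dp":[0,-2.5,-1],"roll":0,"gripper":0}]'; python3 -m crank '[{"dp":[0,-20,-1],"roll":0,"gripper":0},{"dp":[0,-50,-1],"roll":0,"gripper":0},{"dp":[0,-90,-1],"roll":0,"gripper":0},{"dp":[0,-130,-1],"roll":0,"gripper":0},{"dp":[0,-155,-60],"roll":0,"gripper":0},{"dp":[0,-155,-60],"roll":0,"gripper":0},{"dp":[0,-155,-60],"roll":0,"gripper":0}]'; python3 - <<'E'
from h import *
s=ctrl.sense();print(s['eef_pos'],s['force'])
p=cap('wrist'); b=cap('side'); t=cap('top')
for n,i in (('w',p),('s',b),('t',t)):
  for k,h in dict(pin=70,rest_knob=96,red_pin=52,sanding_block=0,blank=0,wax_jar=0).items():
    r=models.spot_point(i,k)[:1]
    print(n,k,[(round(x['confidence'],2),np.round(x['centre'],1).tolist(),at_z(i,x['centre'],h).round(1)[:2].tolist()) for x in r])
a=p['color'][110:240,310:440,::-1]; c=b['color'][190:250,330:390,::-1]
cv2.imwrite('pics/w9.png',np.hstack([cv2.resize(a,(400,400),interpolation=2),cv2.resize(c,(400,400),interpolation=2)]))
E
```

```text
time_s: 14.95
eef_pos: [619.4, -61.2, 95.7]
ee_rot: [0.5, -0.5, 0.5, -0.5]
force: [-0.3, 0.1, 0.7]
grip_width: 1.0
time_s: 15.53
eef_pos: [557.7, -61.2, 253.8]
ee_rot: [-0.501, 0.5, -0.499, 0.501]
force: [-0.4, -0.2, -0.1]
grip_width: 0.995
[557.69505349 -61.23766276 253.83259202] [-0.36894791 -0.1603499  -0.07355984]
w pin [(0.57, [374.4, 188.5], [619.3, -66.8])]
w rest_knob [(0.65, [379.5, 96.2], [616.0, 25.6])]
w red_pin []
w sanding_block []
w blank []
w wax_jar []
s pin [(0.54, [365.3, 231.7], [618.7, -70.1])]
s rest_knob [(0.83, [345.0, 212.1], [605.6, 13.9])]
s red_pin [(0.53, [397.0, 337.2], [457.9, -368.1])]
s sanding_block [(0.77, [460.8, 291.2], [731.2, -358.8])]
s blank [(0.56, [272.3, 182.2], [557.5, 393.1])]
s wax_jar [(0.61, [263.1, 173.5], [556.8, 463.9])]
t pin []
t rest_knob [(0.88, [330.0, 196.2], [612.9, 26.9])]
t red_pin [(0.48, [455.6, 242.0], [464.0, -364.6])]
t sanding_block [(0.88, [439.2, 161.6], [737.6, -346.6])]
t blank [(0.86, [223.2, 220.4], [558.3, 376.6])]
t wax_jar [(0.58, [194.0, 218.6], [566.8, 472.7])]
```

View pics/w9.png

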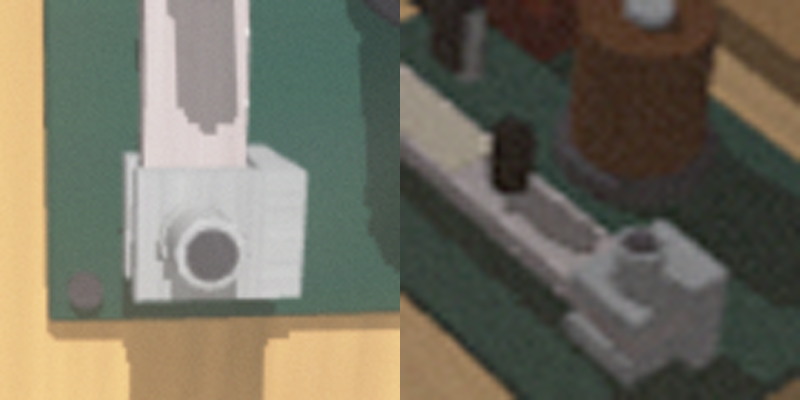

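The released pin stands in the fork, head on the top plate: left panel (210,250), right panel (640,245). The bystanders read as at the start within network noise. Handing in.

```bash
python3 -c "
from rig import ctrl
print(ctrl.finish_job())"
```

```text
the job is handed in; nothing more can be done
None
```

The work rest is home in the fork and the steel-headed pin is pushed down through both and released. I handed the job in at about 15.7 s of the 58 s allowed; no verdict was reported.

- **Rest:** I pushed the knob with the shut fingers until the rest stopped moving at x ≈ 594 while the force rose to 43 N sideways. In the wrist picture the hole was clear through the fork and the rest.
- **Pin:** I took it from the rack and lowered it into the fork. It stalled under 32 N, above the catch's 8–18 N, at a tool height of 97.0 mm. That matches the 18 mm step from the rack top to the fork top, so the head is flush. After I let go, the pictures showed the head seated on the fork.
- **Other things:** The red pin, sanding block, blank and jar read within about 1 cm of their first readings, apart from the side camera's 12 mm for the block. That is within the networks' scatter.

**What went wrong or disagreed:**
- I typed one row with the wrong sign while backing off the knob, which dipped the tool by up to 40 mm in free space. The pictures afterwards showed nothing disturbed.
- The last knob readings spread from x = 606 to 616 between cameras (expected 619). I trusted the wrist picture, where the rest was straight and the pin was through it.
- I did not press the head again after release to check it a second time.

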